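# Turn the sample tray home on the autosampler and load the control vial

## Robot

A 6-joint arm with a two-finger parallel gripper is mounted at the origin on the work surface. World frame = base frame: x ahead of the robot, y to its left, z up, the work surface at z = 0. Lengths are in m, angles in rad, forces in N, time in s.
With the tool pointing down it reaches from about 0.35 to 0.775 m from the base axis. Payload 5.5 kg.
Tool frame: the origin (TCP) lies midway between the tips of the shut fingers; the grasp point (between the pads) lies behind it (tcp_to_grasp is the z of the grasp point in the tool frame, in m); z points along the fingers, y is the line along which they close (so a half turn about z gives the same grasp; the last joint's range is limited). The gripper opens to 85 mm and grips with 20 to 120 N. Pads are 22 mm wide; open, the fingers measure 114 mm over their backs; the gripper's body (76 mm by 85 mm) begins 54 mm behind the grasp point. The pads swing forward as they close: fully open they stand 13 mm farther back than shut.
Start: joints at [1.183, 0.313, 0.046, 1.304, 0, 1.431], TCP at [0.141, 0.557, 0.231] pointing down, gripper open.
Joint ranges: [-2.76, 2.76], [-0.86, 1.69], [-1.03, 1.26], [-2.2, 2.34], [-1.47, 1.5], [-3.14, 3.14]. Speed limits (rad/s): [2.57, 2.57, 3.14, 3.14, 3.14, 3.14].

## Interface

Orientations are given as [roll, pitch, yaw] about the fixed x, y, z axes, in that order (R = Rz(yaw) Ry(pitch) Rx(roll)).
In Python, from workcell import * gives the robot as it stands. The module is installed in compiled form; this text tells all that it offers.
- The arm moves only by the tool carry_out, never from a script. Its argument "steps" is a list of rows, each a list of 7 numbers: the shift along the tool's x, y, z in units of 30 mm (1.0 is 30 mm), then the turn, a rotation vector about the tool's x, y, z in units of 0.5 rad (1.0 is 0.5 rad), then the opening, from 0 (shut) to 1 (fully open). A call has 1 to 8 rows; each row shifts and turns the commanded pose from where the row before left it, along the tool's axes as they then stand; what a row does not reach is not made up. A row lasts 1/12 s, in which the tool goes at most 41.7 mm and 7.16 degrees, less where a joint would pass 70% of its speed; a pose out of reach is approached as far as the arm can. A call with a number of a shift or a turn outside -1 to 1 is refused whole. A call with a gripper value outside its range is refused whole. The fingers move at their own pace and stop on an object; "newtons" is the grip in N (left out, the last holds). Time passes only in rows, so rows that do not move let the fingers close. It gives the time, the measured TCP pose, the force, the opening and the grip force at its end, in the units of the state.
- get_state(): the state, without advancing time (a new reading comes with each control period).
- snapshot(name): name is "scene" or "top"; returns a dict with "img" (420x560x3 uint8, blue, green, red), "fx", "fy", "cx", "cy" (pixels), "view" (4x4, takes a point from world to camera coordinates). Camera axes: x right, y up, looking along -z (the intrinsics and any distortion apply to the point x, -y, -z); pixel columns grow to the right and rows downward; lengths in m; the calibration is good to about 2 mm. A picture is of the moment at which its call begins. There is no depth.
- sign_off(): hands the job in; it is judged then, once.
The state is a dict: "time_s": time; "joint_pos": joint angles; "joint_velocities": joint speeds; "joint_torque": joint torques, N m; "position": TCP position; "eef_rot": TCP orientation; "ft_force": force on the tool from outside, world axes, zero at the start; "torque": the same for the moment, N m; "grip_width": finger opening in m; "grasp_force": force on a finger pad.
Only numpy, scipy, OpenCV 4.12 (cv2) and the standard library are available. Lean on these libraries where they do the work, as an engineer would, in place of code of your own. Each camera call takes 0.05 s, during which the arm holds its last target. There are 200 camera calls.

## Task

The round sample tray has been put back crooked on the autosampler and is riding on top of its drive plate. Leaving it lying there, gently push it round by a lug on its rim, with no more than about 20 N, until its feet drop into the drive plate and it sits flat and fully home with the wide empty well facing the front; stop pushing as soon as it is caught. Then stand the amber control vial upright and fully home in the wide well, setting it in gently, and leave the bottle, rack and beaker where they are.

Things in the scene. Friction and masses are not known exactly. Their poses are not given: they have to be found in the camera images.
- sampler: the autosampler, fixed: white housing 280 x 280 mm, 40 mm high, with a console 82 mm high along its rear edge (x = 140 to 230 mm) carrying a parked sampling arm (top 186 mm). Origin on the bench under the middle of the housing, on the tray's turning axis; its -x side is the front, with a small black index mark on the front edge
- tray: grey round sample tray, loose, about 0.75 kg: disc 236 mm across, 12 mm thick; a low domed hub (27 mm high) at its middle and seven capped tubes (tops 60 mm above the underside) 86 mm from the axis. Origin on the axis at the disc's underside, z up: 67 mm above the bench while riding, 60 mm when home. It starts 70 to 180 degrees from home, either way
- lug (a point): one of eight equal upright round lugs on the tray's rim, half-way up it (19 mm above the tray's underside): 18 mm across, 38 mm high, centre 127 mm from the axis, standing 18 mm out from the disc. They stand every 45 degrees; this one is 22.5 degrees anticlockwise, from above, of the tray's -x axis. Turning takes a push of 2 to 4 N on a lug
- pin (a point): foot of the pin under the tray's middle, 17 mm below the underside; it turns in the drive plate with 1.5 mm play. Three feet 7 mm long ride on the plate and fit its sockets (1.5 mm play) one way only: there the tray drops 7 mm and turns no further. That is with the tray's -x axis to the sampler's front, but up to 7 degrees either side: the hidden plate is not measured, so feel for it
- well (a point): centre of the inner floor of the wide empty well of the tray, 86 mm from the tray's axis along its -x, 16 mm above its underside. A round cup, 28.5 mm across inside and 24 mm deep, its mouth flared to 33 mm inside and 42 mm outside (rim 40 mm above the tray's underside); the nearest tubes, 16 mm across, stand 66 mm away, centre to centre
- vial_mid (a point): centre, half-way up, of the amber control vial: loose, upright on the bench to the left or right of the sampler, 25 mm across, 62 mm high, 45 g; above a body 29 mm high it narrows to a neck and a white round cap 22 mm across, the top 24 mm, by which it is best held. 31 mm above its foot; z up
- reagent: bystander: white plastic bottle with screw cap, 52 mm across, 98 mm high, on the bench on the other side of the sampler from the vial. Origin under its middle.
- rack: bystander: white tube rack with stoppered tubes, 90 x 200 mm, 110 mm high, on the bench to the right behind. Origin under its middle.
- beaker: bystander: glass beaker, 68 mm across, 85 mm high, on the bench to the left behind. Origin under its middle.
Mind the look-alikes: they are no part of the job. There is more than one size of the part that bears vial_mid; the job needs the smallest.

How it is judged:
On the way, in this order (a step that is already met when the one before it is completed fails the run):
1. the tray has dropped home on the drive plate, flat, the wide well facing the front (height (world z) of tray below 0.0618 m and angle between tray's own z axis and vertical below 0.02 rad and x of well in the frame of sampler below -0.07 m and y of well in the frame of sampler between -0.02 and 0.02 m), for 0.3 s.
2. the vial stands fully home in the wide well (horizontal distance between vial_mid and well below 0.004 m and z of vial_mid in the frame of tray below 0.0495 m and angle between vial_mid's own z axis and vertical below 0.12 rad), for 0.2 s.
At the end, for the whole second after the job is handed in: Tray flat and fully home on its drive plate (underside at 60 mm, +1.8 mm at most; tilt under 0.02 rad), at rest, wide well at the sampler's front (within 20 mm of straight); vial in the wide well, centred within 4 mm, down to within 2.5 mm of its floor, tilt under 0.12 rad (all of step 1 and all of step 2 and linear speed of tray below 0.02 m/s); the robot touches nothing.
It fails at once if the robot presses on the tray with more than 25 N (contact force between any of the arm, the fingers and tray above 25 N).
It fails at once if the tray is lifted or tipped (height (world z) of tray above 0.075 m or angle between tray's own z axis and vertical above 0.12 rad).
It fails at once if the vial is pressed against the tray with more than 25 N (contact force between vial and tray above 25 N).
It fails at once if the vial is tipped over (angle between vial_mid's own z axis and vertical above 0.7 rad).
It fails at once if the bottle, the rack or the beaker is moved by more than 25 mm or tipped (distance of any of reagent, rack, beaker from where it was at the start of the episode above 0.025 m or angle between any of reagent, beaker's own z axis and vertical above 0.5 rad).
It also fails if it takes over 72 s, if anything falls off the work surface, if the arm or the gripper's body presses on something with over 40 N, if the wrist force passes 120 N, or if a joint passes its speed limit or range.

## Working session

There is one attempt and no reset: what is moved stays moved. The work goes in short steps, Python scripts to look and compute and a tool call to move; the robot and the scene stay as the last step left them, time stands still between calls to the robot, and variables do not carry over. Pictures are saved under pics/ and viewed, at most 10 in all, crops included, and the job is handed in when it is done.

Besides the shell and the picture viewer there is one more tool, called after "Request:" as a command line: name --pt "numbers of a row" for each row, then --argument value for the rest. carry_out: Moves the arm, as the interface text tells. Its arguments: {"type":"object","properties":{"steps":{"type":"array","items":{"type":"array","items":{"type":"number","minimum":-1,"maximum":1}}},"newtons":{"type":"number"}},"required":["steps"]}

```bash
mkdir -p pics
cat > h.py <<'E'
from workcell import *
import numpy as np, cv2
def snap(n,f=None):
    s=snapshot(n)
    if f: cv2.imwrite('pics/'+f,s['img'])
    return s
def ray(s,u,v):
    V=np.array(s['view']);R=V[:3,:3];c=-R.T@V[:3,3]
    d=R.T@np.array([(u-s['cx'])/s['fx'],-(v-s['cy'])/s['fy'],-1]);return c,d
def at(s,u,v,z):
    c,d=ray(s,u,v);return c+d*(z-c[2])/d[2]
def proj(s,p):
    V=np.array(s['view']);q=V[:3,:3]@p+V[:3,3];return s['cx']+s['fx']*q[0]/-q[2], s['cy']+s['fy']*q[1]/q[2]
E
python3 - <<'E'
from h import *
for n in('scene','top'):
    s=snap(n,n+'0.png');print(n,s.keys(),s['fx'],s['cx'],s['cy'],np.round(s['view'],3).tolist())
print(get_state())
E
```

```text
scene dict_keys(['img', 'fx', 'fy', 'cx', 'cy', 'view']) 544.3650015649273 281.90663028659685 205.79003202011367 [[-0.822, 0.57, 0.009, 0.473], [-0.396, -0.581, 0.711, 0.166], [0.411, 0.581, 0.703, -1.51], [0.0, 0.0, 0.0, 1.0]]
top dict_keys(['img', 'fx', 'fy', 'cx', 'cy', 'view']) 445.3866055587183 273.4570966099337 213.26652419198453 [[0.006, -1.0, -0.001, -0.023], [0.974, 0.006, 0.226, -0.574], [-0.225, -0.002, 0.974, -0.939], [0.0, 0.0, 0.0, 1.0]]
{'time_s': 0.1, 'joint_pos': array([ 1.18340716e+00,  3.13934280e-01,  4.50721093e-02,  1.30362405e+00,
       -2.72920643e-05,  1.43118981e+00]), 'joint_velocities': array([-0.00354089, -0.00153874,  0.00386117, -0.00025843, -0.00018235,
       -0.00157559]), 'joint_torque': array([ 2.02461553e-03, -4.81724310e+01,  2.99244636e+01,  1.27458310e-02,
       -1.40416128e-04, -8.63422720e-07]), 'position': array([0.1408607 , 0.55698762, 0.23048458]), 'eef_rot': array([-3.13991540e+00, -2.08128416e-04,  2.89380986e+00]), 'ft_force': array([-0.00694486, -0.03052658,  0.35007951]), 'torque': array([-0.02582772, -0.01280688,  0.01492155]), 'grasp_force': 0.0, 'grip_width': 0.08533854416780638}
```

View pics/top0.png

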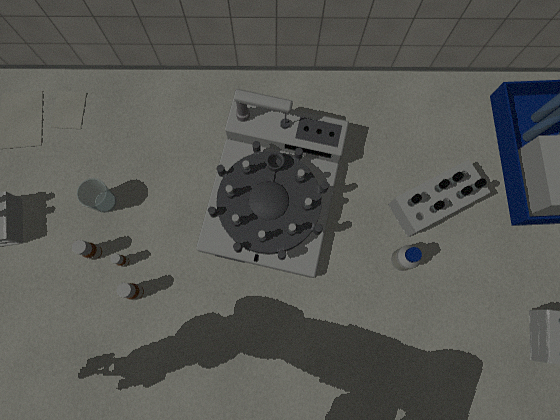

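View pics/scene0.png

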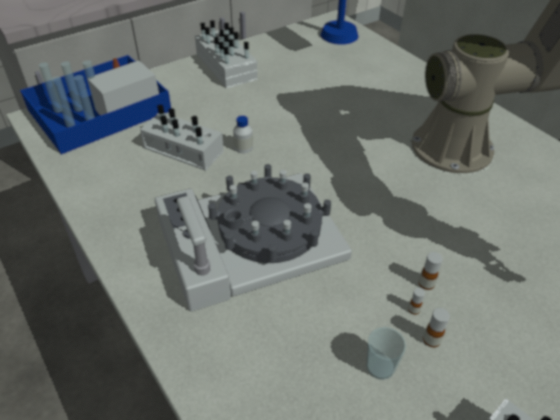

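The top view shows the sampler at about (272,190), slightly yawed, with the wide well at the rear (277,160). The three vials are on the left, at (85,248), (121,259, the smallest) and (130,291). The bottle is at (408,257), the rack at (445,200) and the beaker at (97,195).

Run:
```python
from h import *
i=cv2.imread('pics/top0.png');cv2.imwrite('pics/c1.png',cv2.resize(i[140:290,190:360],None,fx=4,fy=4,interpolation=cv2.INTER_CUBIC)) 
j=cv2.imread('pics/scene0.png')
a=cv2.resize(i[225:315,60:160],None,fx=4,fy=4,interpolation=cv2.INTER_CUBIC)
b=cv2.resize(j[240:350,395:455],None,fx=4,fy=4,interpolation=cv2.INTER_CUBIC)
o=np.zeros((440,640,3),np.uint8);o[:360,:400]=a;o[:440,400:640]=b;cv2.imwrite('pics/c2.png',o)
```

```text
(no output)
```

View pics/c1.png

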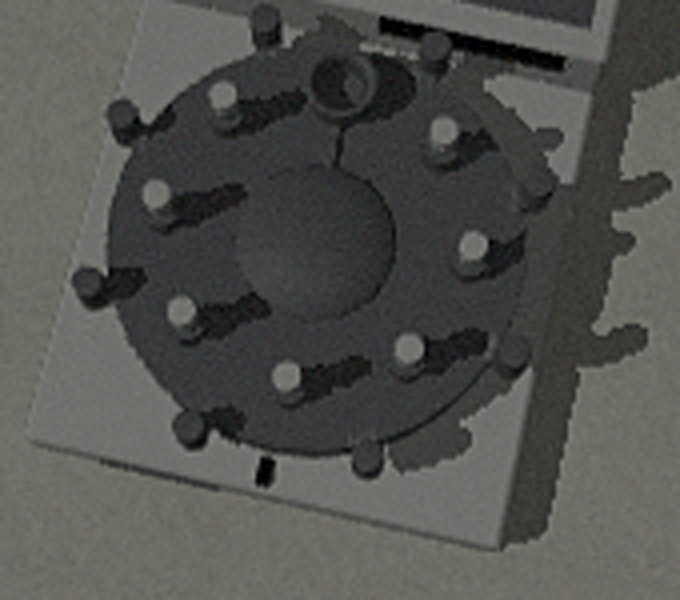

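View pics/c2.png

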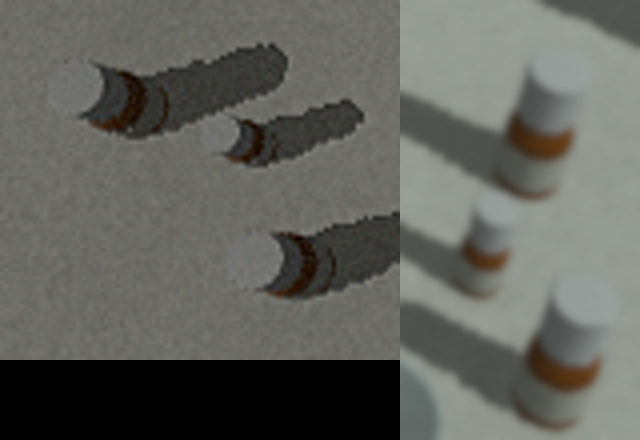

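The crops show eight lugs, the well at crop (343,84), the index mark at (265,471) and the front corners at (32,440) and (500,548). The smallest vial's cap is at crop (222,133).

Run:
```python
from h import *
from scipy.optimize import least_squares
s=snap('top');S=snap('scene')
g=lambda p,z,ox=190,oy=140,k=4:at(s,(p[0]+.5)/k-.5+ox,(p[1]+.5)/k-.5+oy,z)
L=np.array([g(p,.105) for p in [(265,15),(435,42),(537,183),(514,348),(368,452),(190,420),(88,278),(123,114)]])
C=np.array([g(p,.127) for p in [(222,93),(445,130),(475,243),(409,346),(287,375),(182,308),(156,193)]])
def fit(P,r=None):
    f=lambda q:np.hypot(P[:,0]-q[0],P[:,1]-q[1])-q[2]
    return least_squares(f,[.6,0,.1])
for P in(L,C):
    r=fit(P);c=r.x;print('ctr',c.round(4),'res',(r.fun*1e3).round(1),np.degrees(np.arctan2(P[:,1]-c[1],P[:,0]-c[0])).round(1))
    print(P.round(3)[:,:2].tolist())
w=g((343,84),.107);print('well',w)
a,b=g((32,440),.04),g((500,548),.04);m=g((265,471),.04);print('front',a,b,m,np.linalg.norm(a-b))
print('yaw front dir (a-b)->+y',np.degrees(np.arctan2(-(a-b)[0],(a-b)[1])))
v=g((222,133),.062,60,225);print('vial top',v)
# scene: cap top (497,205) crop -> 
u2=((497-400)+.5)/4-.5+395;v2=(205+.5)/4-.5+240
print('vial scene',at(S,u2,v2,.062))
foot=((478-400)+.5)/4-.5+395,(288+.5)/4-.5+240
print(at(S,*foot,.004))
print('bigs',g((76,87),.09,60,225),g((255,262),.09,60,225))
for n,p in dict(bottle=(413,255),beaker=(92,190)).items():print(n,at(s,*p,.09))
```

```text
ctr [ 0.6028 -0.0084  0.1258] res [ 0.8  0.6 -1.5  0.5  0.7 -0.7  0.4 -1. ] [  13.3  -31.5  -78.  -121.7 -166.7  148.4  103.4   59. ]
[[0.726, 0.021], [0.711, -0.075], [0.629, -0.13], [0.536, -0.116], [0.48, -0.038], [0.496, 0.057], [0.574, 0.114], [0.667, 0.099]]
ctr [ 0.6022 -0.0084  0.0861] res [ 0.3 -0.4  0.4 -0.3  0.5 -0.5  0. ] [  36.1  -54.7  -99.  -144.2  170.9  125.6   81.2]
[[0.672, 0.042], [0.652, -0.078], [0.589, -0.094], [0.533, -0.059], [0.517, 0.005], [0.552, 0.061], [0.615, 0.077]]
well [ 0.68470946 -0.02318238  0.107     ]
front [0.49445168 0.15218943 0.04      ] [ 0.43514189 -0.11261574  0.04      ] [0.47759811 0.01962388 0.04      ] 0.271365854561044
yaw front dir (a-b)->+y -12.624485028351737
vial top [0.47174539 0.33011299 0.062     ]
vial scene [0.474829   0.32955013 0.062     ]
[0.48064197 0.33682978 0.004     ]
bigs [0.49266353 0.40117816 0.09      ] [0.39993738 0.29670592 0.09      ]
bottle [ 0.478325   -0.32036317  0.09      ]
beaker [0.61941455 0.38467688 0.09      ]
```

Request:
carry_out --pt "-0.868 -0.431 0 0 0 0 0.45" --pt "-0.868 -0.431 0 0 0 0 0.45" --pt "-0.868 -0.431 0 0 0 0 0.45" --pt "-0.868 -0.431 0 0 0 0 0.45" --pt "-0.868 -0.431 0 0 0 0 0.45" --pt "-0.868 -0.431 0 0 0 0 0.45" --pt "-0.868 -0.431 0 0 0 0 0.45" --pt "-0.868 -0.431 0 0 0 0 0.45"

```text
time_s: 0.87
position: [0.3184, 0.405, 0.2312]
eef_rot: [-3.142, -0.0, 2.894]
ft_force: [-0.4, 1.3, 0.7]
grip_width: 0.0382
grasp_force: 0.0
```

Request:
carry_out --pt "-0.868 -0.431 0 0 0 0 0.45" --pt "-0.868 -0.431 0 0 0 0 0.45" --pt "-0.868 -0.431 0 0 0 0 0.45" --pt "-0.868 -0.431 0 0 0 0 0.45" --pt "-0.868 -0.431 0 0 0 0 0.45" --pt "-0.868 -0.431 0 0 0 0 0.45" --pt "-0.868 -0.431 0 0 0 0 0.45" --pt "-0.868 -0.431 0 0 0 0 0.45"

```text
time_s: 1.53
position: [0.495, 0.2536, 0.2312]
eef_rot: [-3.142, -0.0, 2.894]
ft_force: [-0.1, -0.4, -0.6]
grip_width: 0.0382
grasp_force: 0.0
```

Request:
carry_out --pt "-0.868 -0.431 0 0 0 0 0.45" --pt "-0.868 -0.431 0 0 0 0 0.45" --pt "-0.868 -0.431 0 0 0 0 0.45" --pt "-0.868 -0.431 0 0 0 0 0.45" --pt "-0.868 -0.431 0 0 0 0 0.45" --pt "-0.868 -0.431 0 0 0 0 0.45" --pt "-0.868 -0.431 0 0 0 0 0.45" --pt "-0.868 -0.431 0 0 0 0 0.45"

```text
time_s: 2.2
position: [0.6716, 0.1022, 0.231]
eef_rot: [-3.142, -0.0, 2.894]
ft_force: [0.5, 0.0, 1.3]
grip_width: 0.0384
grasp_force: 0.0
```

Request:
carry_out --pt "0 0 0 0 0 0.235 0.45" --pt "0 0 0 0 0 0.235 0.45" --pt "0 0 0 0 0 0.235 0.45" --pt "0 0 0 0 0 0.235 0.45" --pt "0 0 0 0 0 0.235 0.45" --pt "0 0 0 0 0 0.235 0.45" --pt "0 0 0 0 0 0.235 0.45" --pt "0 0 0 0 0 0.235 0.45"

```text
time_s: 2.87
position: [0.6707, 0.1033, 0.2309]
eef_rot: [-3.141, -0.0, 1.948]
ft_force: [0.1, 0.2, 0.6]
grip_width: 0.0385
grasp_force: 0.0
```

Request:
carry_out --pt "0 0 0 0 0 0.235 0.45" --pt "0 0 0 0 0 0.235 0.45" --pt "0 0 0 0 0 0.235 0.45" --pt "0 0 0 0 0 0.235 0.45" --pt "0 0 0 0 0 0.235 0.45" --pt "0 0 0 0 0 0.235 0.45" --pt "0 0 0 0 0 0.235 0.45" --pt "0 0 0 0 0 0.235 0.45"

```text
time_s: 3.53
position: [0.6707, 0.1033, 0.2309]
eef_rot: [-3.141, 0.0, 1.008]
ft_force: [0.6, 0.4, -0.7]
grip_width: 0.0386
grasp_force: 0.0
```

Request:
carry_out --pt "0 0 0.75 0 0 0 0.45" --pt "0 0 0.75 0 0 0 0.45" --pt "0 0 0.75 0 0 0 0.45" --pt "0 0 0.75 0 0 0 0.45" --pt "0 0 0.5 0 0 0 0.45" --pt "0 0 0.3 0 0 0 0.45" --pt "0 0 0.2 0 0 0 0.45" --pt "0 0 0.1 0 0 0 0.45"

```text
time_s: 4.2
position: [0.6706, 0.1033, 0.1076]
eef_rot: [-3.141, 0.0, 1.014]
ft_force: [0.2, 0.1, -0.2]
grip_width: 0.0385
grasp_force: 0.0
```

Run:
```python
from h import *
s=snap('top');S=snap('scene')
a=cv2.resize(s['img'][130:270,190:350],None,fx=2.5,fy=2.5);b=cv2.resize(S['img'][140:300,180:360],None,fx=2.2,fy=2.2)
o=np.zeros((352,800,3),np.uint8);o[:350,:400]=a;o[:352,400:796]=b;cv2.imwrite('pics/d1.png',o)
```

```text
(no output)
```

View pics/d1.png

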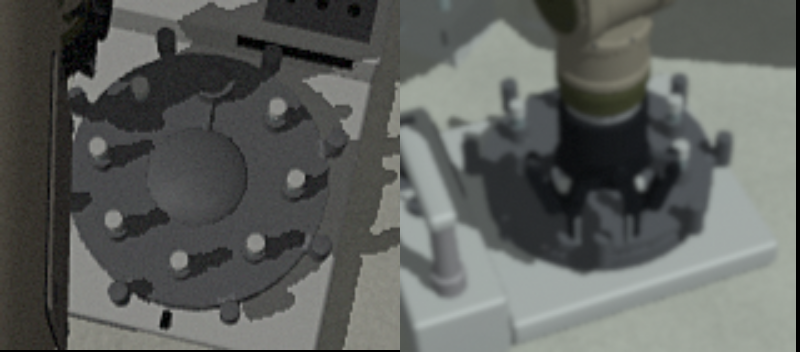

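The right-hand crop shows the fingers straddling the lug at (603,235), at columns 572 and 632. I'll go down and start turning anticlockwise.

Request:
carry_out --pt "0 0 0.3 0 0 0 0.45" --pt "0 0 0.3 0 0 0 0.45" --pt "0 0 0.25 0 0 0 0.45" --pt "0 0 0.15 0 0 0 0.45" --pt "0 0 0 0 0 0 0.45"

```text
time_s: 4.72
position: [0.6697, 0.1033, 0.0765]
eef_rot: [-3.139, 0.001, 1.014]
ft_force: [0.1, -0.1, 0.1]
grip_width: 0.0383
grasp_force: 0.0
```

Request:
carry_out --pt "-0.0027 -0.1524 0 0 0 -0.0698 0.45" --pt "-0.0027 -0.1524 0 0 0 -0.0698 0.45" --pt "-0.0027 -0.1524 0 0 0 -0.0698 0.45" --pt "-0.0027 -0.1524 0 0 0 -0.0698 0.45"

```text
time_s: 5.05
position: [0.655, 0.1118, 0.0785]
eef_rot: [3.141, -0.0, 1.155]
ft_force: [0.6, -1.5, -0.7]
grip_width: 0.0385
grasp_force: 0.6
```

Request:
carry_out --pt "-0.0106 -0.3046 0 0 0 -0.1396 0.45" --pt "-0.0106 -0.3046 0 0 0 -0.1396 0.45" --pt "-0.0106 -0.3046 0 0 0 -0.1396 0.45" --pt "-0.0106 -0.3046 0 0 0 -0.1396 0.45" --pt "-0.0106 -0.3046 0 0 0 -0.1396 0.45" --pt "-0.0106 -0.3046 0 0 0 -0.1396 0.45" --pt "-0.0106 -0.3046 0 0 0 -0.1396 0.45" --pt "-0.0106 -0.3046 0 0 0 -0.1396 0.45"

```text
time_s: 5.72
position: [0.5834, 0.1221, 0.0786]
eef_rot: [3.14, -0.0, 1.715]
ft_force: [0.8, -0.0, -1.3]
grip_width: 0.0385
grasp_force: 0.7
```

Request:
carry_out --pt "-0.0106 -0.3046 0 0 0 -0.1396 0.45" --pt "-0.0106 -0.3046 0 0 0 -0.1396 0.45" --pt "-0.0106 -0.3046 0 0 0 -0.1396 0.45" --pt "-0.0106 -0.3046 0 0 0 -0.1396 0.45" --pt "-0.0106 -0.3046 0 0 0 -0.1396 0.45" --pt "-0.0106 -0.3046 0 0 0 -0.1396 0.45" --pt "-0.0106 -0.3046 0 0 0 -0.1396 0.45" --pt "-0.0106 -0.3046 0 0 0 -0.1396 0.45"

```text
time_s: 6.38
position: [0.5173, 0.0926, 0.0787]
eef_rot: [3.14, 0.0, 2.274]
ft_force: [1.1, 1.4, -1.6]
grip_width: 0.0381
grasp_force: 0.7
```

Request:
carry_out --pt "-0.0106 -0.3046 0 0 0 -0.1396 0.45" --pt "-0.0106 -0.3046 0 0 0 -0.1396 0.45" --pt "-0.0106 -0.3046 0 0 0 -0.1396 0.45" --pt "-0.0106 -0.3046 0 0 0 -0.1396 0.45" --pt "-0.0106 -0.3046 0 0 0 -0.1396 0.45" --pt "-0.0106 -0.3046 0 0 0 -0.1396 0.45" --pt "-0.0106 -0.3046 0 0 0 -0.1396 0.45" --pt "-0.0106 -0.3046 0 0 0 -0.1396 0.45"

```text
time_s: 7.05
position: [0.4768, 0.0327, 0.0786]
eef_rot: [3.14, 0.0, 2.833]
ft_force: [1.1, 1.9, -0.3]
grip_width: 0.0384
grasp_force: 0.9
```

Request:
carry_out --pt "-0.0106 -0.3046 0 0 0 -0.1396 0.45" --pt "-0.0106 -0.3046 0 0 0 -0.1396 0.45" --pt "-0.0106 -0.3046 0 0 0 -0.1396 0.45" --pt "-0.0106 -0.3046 0 0 0 -0.1396 0.45" --pt "-0.0106 -0.3046 0 0 0 -0.1396 0.45" --pt "-0.0106 -0.3046 0 0 0 -0.1396 0.45" --pt "-0.0106 -0.3046 0 0 0 -0.1396 0.45" --pt "-0.0106 -0.3046 0 0 0 -0.1396 0.45"

```text
time_s: 7.72
position: [0.4739, -0.0394, 0.0785]
eef_rot: [3.14, -0.0, -2.892]
ft_force: [-1.5, 2.4, 0.9]
grip_width: 0.0388
grasp_force: 1.2
```

Request:
carry_out --pt "-0.0106 -0.3046 0 0 0 -0.1396 0.45" --pt "-0.0106 -0.3046 0 0 0 -0.1396 0.45" --pt "-0.0106 -0.3046 0 0 0 -0.1396 0.45" --pt "-0.0106 -0.3046 0 0 0 -0.1396 0.45" --pt "-0.0106 -0.3046 0 0 0 -0.1396 0.45" --pt "-0.0053 -0.1524 0 0 0 -0.0698 0.45" --pt "-0.0053 -0.1524 0 0 0 -0.0698 0.45" --pt "0 0 0 0 0 0 0.45"

```text
time_s: 8.38
position: [0.4985, -0.089, 0.0784]
eef_rot: [3.141, -0.0, -2.477]
ft_force: [-0.9, -0.6, -0.4]
grip_width: 0.0381
grasp_force: 0.0
```

Run:
```python
from h import *
s=snap('top');a=cv2.resize(s['img'][140:290,190:360],None,fx=4,fy=4,interpolation=cv2.INTER_CUBIC);cv2.imwrite('pics/d2.png',a)
```

```text
(no output)
```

View pics/d2.png

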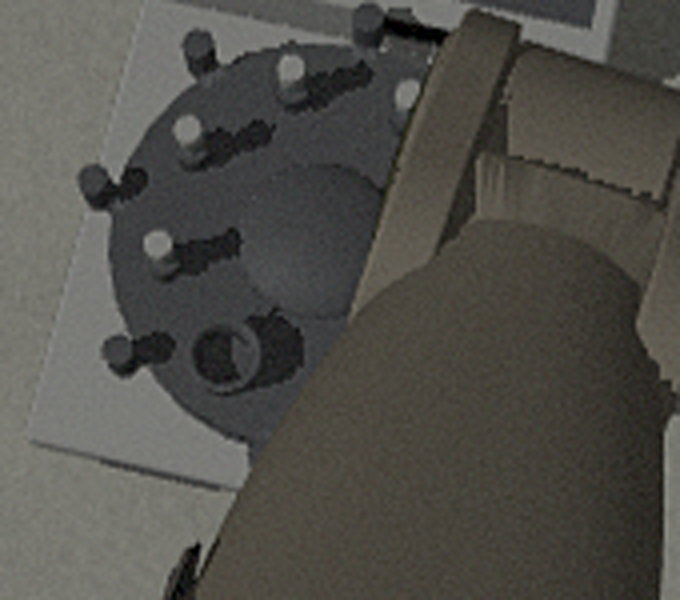

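The well is at crop (226,358), about 146°, as expected, so there are roughly 15–28° to go.

Request:
carry_out --pt "-0.0027 -0.1524 0 0 0 -0.0698 0.45" --pt "-0.0027 -0.1524 0 0 0 -0.0698 0.45" --pt "-0.0027 -0.1524 0 0 0 -0.0698 0.45" --pt "-0.0027 -0.1524 0 0 0 -0.0698 0.45" --pt "-0.0007 -0.0762 0 0 0 -0.0349 0.45" --pt "-0.0007 -0.0762 0 0 0 -0.0349 0.45"

```text
time_s: 8.93
position: [0.5134, -0.1049, 0.0782]
eef_rot: [3.14, -0.0, -2.303]
ft_force: [-3.0, 0.9, 1.6]
grip_width: 0.0384
grasp_force: 1.4
```

Request:
carry_out --pt "-0.0007 -0.0762 0 0 0 -0.0349 0.45" --pt "-0.0007 -0.0762 0 0 0 -0.0349 0.45"

```text
time_s: 9.1
position: [0.5171, -0.1081, 0.0782]
eef_rot: [3.141, -0.0, -2.267]
ft_force: [-2.0, -0.1, 0.8]
grip_width: 0.0379
grasp_force: 1.3
```

Request:
carry_out --pt "0 -0.0381 0 0 0 -0.0175 0.45" --pt "0 -0.0381 0 0 0 -0.0175 0.45" --pt "0 -0.0381 0 0 0 -0.0175 0.45"

```text
time_s: 9.35
position: [0.52, -0.1104, 0.0782]
eef_rot: [3.141, -0.0, -2.241]
ft_force: [-3.2, -0.4, 1.1]
grip_width: 0.0385
grasp_force: 1.3
```

Request:
carry_out --pt "0 -0.0381 0 0 0 -0.0175 0.45" --pt "0 -0.0381 0 0 0 -0.0175 0.45" --pt "0 -0.0381 0 0 0 -0.0175 0.45"

```text
time_s: 9.6
position: [0.5229, -0.1126, 0.0782]
eef_rot: [3.142, -0.0, -2.215]
ft_force: [-3.5, -1.3, -0.1]
grip_width: 0.0384
grasp_force: 1.1
```

Request:
carry_out --pt "0 -0.0381 0 0 0 -0.0175 0.45" --pt "0 -0.0381 0 0 0 -0.0175 0.45" --pt "0 -0.0381 0 0 0 -0.0175 0.45"

```text
time_s: 9.85
position: [0.5262, -0.1146, 0.0783]
eef_rot: [-3.141, 0.001, -2.188]
ft_force: [-0.4, 1.1, -0.6]
grip_width: 0.0382
grasp_force: 0.6
```

Request:
carry_out --pt "0 -0.0381 0 0 0 -0.0175 0.45" --pt "0 -0.0381 0 0 0 -0.0175 0.45"

```text
time_s: 10.02
position: [0.528, -0.1157, 0.0785]
eef_rot: [-3.141, 0.001, -2.171]
ft_force: [-1.5, 2.1, 1.9]
grip_width: 0.0386
grasp_force: 1.2
```

Request:
carry_out --pt "0 -0.0381 0 0 0 -0.0175 0.45" --pt "0 -0.0381 0 0 0 -0.0175 0.45"

```text
time_s: 10.18
position: [0.5299, -0.1172, 0.0785]
eef_rot: [-3.141, 0.001, -2.153]
ft_force: [-1.1, 0.9, 1.9]
grip_width: 0.0385
grasp_force: 1.2
```

Request:
carry_out --pt "0 -0.0381 0 0 0 -0.0175 0.45" --pt "0 -0.0381 0 0 0 -0.0175 0.45"

```text
time_s: 10.35
position: [0.5311, -0.1179, 0.0784]
eef_rot: [3.141, 0.001, -2.136]
ft_force: [-2.8, 4.0, 3.5]
grip_width: 0.0384
grasp_force: 2.3
```

Run:
```python
from h import *
s=snap('top');S=snap('scene')
a=cv2.resize(s['img'][140:290,190:290],None,fx=4,fy=4,interpolation=cv2.INTER_CUBIC);b=cv2.resize(S['img'][155:305,200:300],None,fx=4,fy=4,interpolation=cv2.INTER_CUBIC)
cv2.imwrite('pics/d3.png',np.hstack([a,b]))
```

```text
(no output)
```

View pics/d3.png

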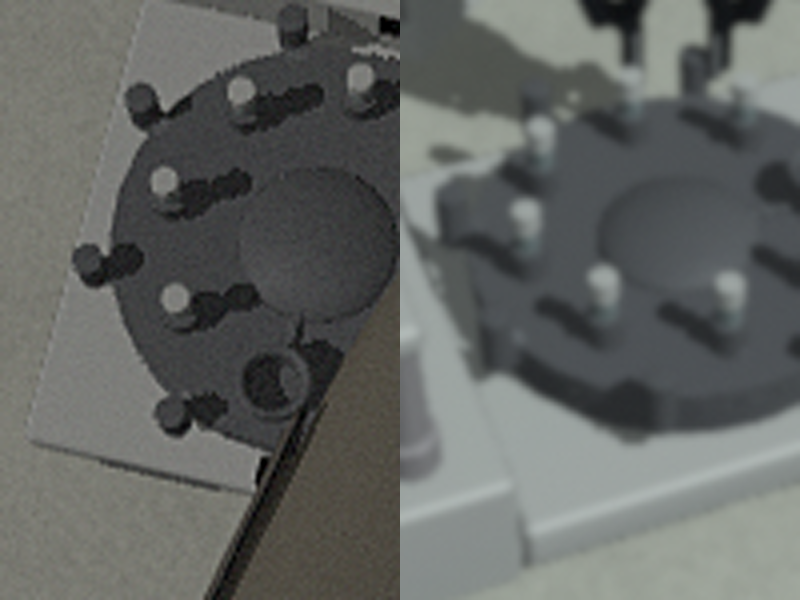

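Run:
```python
from h import *
s=snap('top');S=snap('scene')
f=lambda p,ox,oy:((p[0]+.5)/4-.5+ox,(p[1]+.5)/4-.5+oy)
T=[(242,89),(361,75),(166,182),(175,297)]; W=[(541,128),(525,208),(603,275),(731,281)]
from scipy.optimize import least_squares
obs=[(s,f(p,190,140)) for p in T]+[(S,f((p[0]-400,p[1]),200,155)) for p in W]
# tubes at well+45k ; unknown well angle A, z; center free
def pts(q,k): a=q[0]+np.radians(45*k);return np.array([q[2]+.086*np.cos(a),q[3]+.086*np.sin(a),q[1]])
def res(q,fixc=True):
    r=[]
    for cam,uv in obs:
        r.append(min((np.array(proj(cam,pts(q,k)))-uv for k in range(8)),key=np.linalg.norm))
    return np.r_[np.ravel(r),((q[2:]-[.6023,-.0084])/.0015)*.7]
for a0 in(162,166,170):
    r=least_squares(res,[np.radians(a0),.123,.6023,-.0084]);print(np.degrees(r.x[0]),r.x[1:],r.cost)
    print(r.fun.round(1))
```

```text
164.43429924443703 [ 0.11734943  0.6030851  -0.00999202] 1.4164326660365887
[-0.  -0.1  0.   0.1 -0.2 -0.8  0.5 -0.1  0.2 -0.6  0.5  0.2  0.6  0.3
  0.2  0.3  0.4 -0.7]
164.43429930852176 [ 0.11734943  0.6030851  -0.00999203] 1.4164326660365325
[-0.  -0.1  0.   0.1 -0.2 -0.8  0.5 -0.1  0.2 -0.6  0.5  0.2  0.6  0.3
  0.2  0.3  0.4 -0.7]
164.43429925918494 [ 0.11734943  0.6030851  -0.00999203] 1.4164326660364839
[-0.  -0.1  0.   0.1 -0.2 -0.8  0.5 -0.1  0.2 -0.6  0.5  0.2  0.6  0.3
  0.2  0.3  0.4 -0.7]
```

The fit puts the cap tops at z ≈ 0.117, so the tray has dropped home, and the well is at 164.4°. Backing off to centre the fingers and lifting.

Request:
carry_out --pt "0 0.15 0 0 0 0 0.45" --pt "0 0.2 0 0 0 0 0.45" --pt "0 0 0 0 0 0 0.45" --pt "0 0 -0.4 0 0 0 0.45" --pt "0 0 -0.8 0 0 0 0.45" --pt "0 0 -0.9 0 0 0 0.45" --pt "0 0 -1 0 0 0 0.45" --pt "0 0 -1 0 0 0 0.45"

```text
time_s: 11.22
position: [0.5222, -0.1128, 0.2024]
eef_rot: [-3.141, -0.0, -2.137]
ft_force: [1.5, -0.4, -0.1]
grip_width: 0.0385
grasp_force: 0.0
```

Request:
carry_out --pt "0 0 -0.9 0 0 0.15 0.45" --pt "0 0 0 0 0 0.15 0.45"

```text
time_s: 11.38
position: [0.5253, -0.114, 0.2345]
eef_rot: [-3.132, 0.003, -2.29]
ft_force: [0.8, -0.0, -0.5]
grip_width: 0.0384
grasp_force: 0.0
```

Run:
```python
from h import *
import workcell
print([x for x in dir(workcell) if 'tcp' in x.lower() or 'grasp' in x.lower()],getattr(workcell,'tcp_to_grasp',None))
st=get_state();p=st['position'];y=st['eef_rot'][2];d=np.array([.4735,.3298])-p[:2]
print(p,y,st['ft_force'],'tool units',(d@[np.cos(y),np.sin(y)])/.03,(d@[np.sin(y),-np.cos(y)])/.03)
```

```text
['tcp_to_grasp'] -0.0187
[ 0.52528607 -0.11398539  0.23452038] -2.2903035980270645 [ 0.77747535 -0.03138225 -0.53043817] tool units -9.988559761216795 11.047024587557175
```

Request:
carry_out --pt "-0.624 0.69 0 0 0 0 0.45" --pt "-0.624 0.69 0 0 0 0 0.45" --pt "-0.624 0.69 0 0 0 0 0.45" --pt "-0.624 0.69 0 0 0 0 0.45" --pt "-0.624 0.69 0 0 0 0 0.45" --pt "-0.624 0.69 0 0 0 0 0.45" --pt "-0.624 0.69 0 0 0 0 0.45" --pt "-0.624 0.69 0 0 0 0 0.45"

```text
time_s: 12.05
position: [0.4957, 0.11, 0.2285]
eef_rot: [-3.14, 0.001, -2.287]
ft_force: [-0.9, -0.2, 0.3]
grip_width: 0.0385
grasp_force: 0.0
```

Request:
carry_out --pt "-0.624 0.69 0 0 0 0 0.45" --pt "-0.624 0.69 0 0 0 0 0.45" --pt "-0.624 0.69 0 0 0 0 0.45" --pt "-0.624 0.69 0 0 0 0 0.45" --pt "-0.624 0.69 0 0 0 0 0.45" --pt "-0.624 0.69 0 0 0 0 0.45" --pt "-0.624 0.69 0 0 0 0 0.45" --pt "-0.624 0.69 0 0 0 0 0.45"

```text
time_s: 12.72
position: [0.4691, 0.3319, 0.2285]
eef_rot: [-3.141, 0.001, -2.287]
ft_force: [0.9, -0.2, 0.2]
grip_width: 0.0387
grasp_force: 0.0
```

Request:
carry_out --pt "0 0 0 0 0 0 0.45" --pt "0 0 1 0 0 0 0.45" --pt "0 0 1 0 0 0 0.45" --pt "0 0 1 0 0 0 0.45" --pt "0 0 0.7 0 0 0 0.45" --pt "0 0 0.3 0 0 0 0.45" --pt "0 0 0 0 0 0 0.45"

```text
time_s: 13.3
position: [0.4678, 0.3293, 0.106]
eef_rot: [3.14, -0.004, -2.287]
ft_force: [-0.0, -1.5, 0.3]
grip_width: 0.0385
grasp_force: 0.0
```

Run:
```python
from h import *
s=snap('top');S=snap('scene')
a=cv2.resize(s['img'][140:290,190:360],None,fx=2.35,fy=2.35,interpolation=cv2.INTER_CUBIC)[:352]
b=cv2.resize(S['img'][230:350,370:470],None,fx=4,fy=4,interpolation=cv2.INTER_CUBIC)
o=np.zeros((480,800,3),np.uint8);o[:a.shape[0],:a.shape[1]]=a;o[:,400:]=b;cv2.imwrite('pics/e1.png',o)
cv2.imwrite('pics/e1top.png',s['img'])
```

```text
(no output)
```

View pics/e1.png

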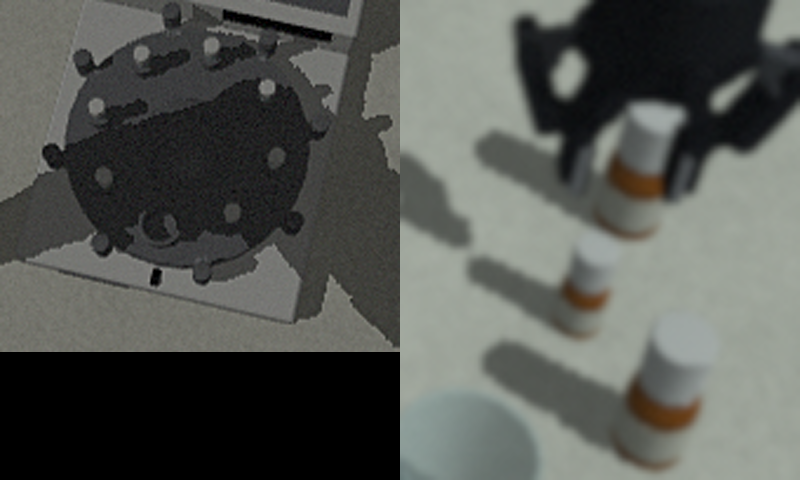

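Run:
```python
from h import *
s=snap('top');S=snap('scene')
f=lambda p,k,ox,oy:((p[0]+.5)/k-.5+ox,(p[1]+.5)/k-.5+oy)
print('tips',at(S,*f((226,192),4,370,230),.113))
print('vial',at(S,*f((197,243),4,370,230),.062),at(s,*f((222,133),4,60,225),.062),'foot-front',at(S,*f((181,328),4,370,230),.0))
L=np.array([at(s,*f(p,2.35,190,140),.098)[:2] for p in [(172,10),(84,57),(52,152),(100,238),(202,267),(293,218),(267,40)]])
from scipy.optimize import least_squares
r=least_squares(lambda q:np.hypot(*(L-q[:2]).T)-q[2],[.6,0,.12]);print(r.x,(r.fun*1e3).round(1))
a=np.degrees(np.arctan2(*(L-r.x[:2]).T[::-1]))%45;print(a,a.mean())
print('well rim',at(s,*f((158,224),2.35,190,140),.100))
st=get_state();p=st['position'];y=st['eef_rot'][2];d=np.array([.4735,.3298])-p[:2]
print(p,y,(d@[np.cos(y),np.sin(y)])/.03,(d@[np.sin(y),-np.cos(y)])/.03)
```

```text
tips [0.47596104 0.33679892 0.113     ]
vial [0.47395316 0.32867203 0.062     ] [0.47174539 0.33011299 0.062     ] foot-front [0.47682465 0.33613151 0.        ]
[ 0.60207341 -0.00868913  0.12463305] [ 1.6 -0.5  0.5 -0.7 -0.5  1.4 -1.8]
[6.32524543 6.48204184 7.39794285 6.47387417 7.51643924 7.18265059
 6.02431231] 6.771786632962637
well rim [0.5180836  0.01556012 0.1       ]
[0.47057833 0.3310908  0.11026301] -2.286963676905894 -0.0314796251520111 -0.10171019317532944
```

Request:
carry_out --pt "-0.03 -0.09 0.5 0 0 0 0.45" --pt "0 0 0.6 0 0 0 0.45" --pt "0 0 0.6 0 0 0 0.45" --pt "0 0 0.4 0 0 0 0.45" --pt "0 0 0.25 0 0 0 0.45" --pt "0 0 0.1 0 0 0 0.45" --pt "0 0 0 0 0 0 0.45" --pt "0 0 0 0 0 0 0.45"

```text
time_s: 14.17
position: [0.4726, 0.3299, 0.0359]
eef_rot: [-3.141, 0.002, -2.287]
ft_force: [0.3, -0.1, -0.4]
grip_width: 0.0382
grasp_force: 0.0
```

Request:
carry_out --pt "0 0 0 0 0 0 0.2" --pt "0 0 0 0 0 0 0.2" --pt "0 0 0 0 0 0 0.2" --pt "0 0 0 0 0 0 0.2" --pt "0 0 0 0 0 0 0.2" --pt "0 0 0 0 0 0 0.2" --newtons 25

```text
time_s: 14.67
position: [0.4726, 0.33, 0.036]
eef_rot: [-3.141, 0.002, -2.287]
ft_force: [-0.6, 0.2, 6.5]
grip_width: 0.0209
grasp_force: 25.4
```

Request:
carry_out --pt "0 0 -0.1 0 0 0 0.2" --pt "0 0 -0.3 0 0 0 0.2" --pt "0 0 -0.6 0 0 0 0.2" --pt "0 0 -0.9 0 0 0 0.2" --pt "0 0 -1 0 0 0 0.2" --pt "0 0 -1 0 0 0 0.2" --pt "0 0 -0.8 0 0 0 0.2" --pt "0 0 0 0 0 0 0.2"

```text
time_s: 15.33
position: [0.4743, 0.3308, 0.1821]
eef_rot: [-3.138, 0.008, -2.287]
ft_force: [0.8, 0.6, -0.0]
grip_width: 0.0211
grasp_force: 24.9
```

Run:
```python
from h import *
S=snap('scene');st=get_state();print(st['position'],st['eef_rot'],st['grip_width'],st['grasp_force'])
u,v=map(int,proj(S,st['position']));print(u,v)
cv2.imwrite('pics/e2.png',cv2.resize(S['img'][v-60:v+60,u-60:u+60],None,fx=5,fy=5,interpolation=cv2.INTER_CUBIC))
```

```text
[0.47346023 0.33042156 0.17944619] [-3.13933362  0.00580467 -2.28662809] 0.020899334990164622 24.927136301994324
431 252
```

View pics/e2.png

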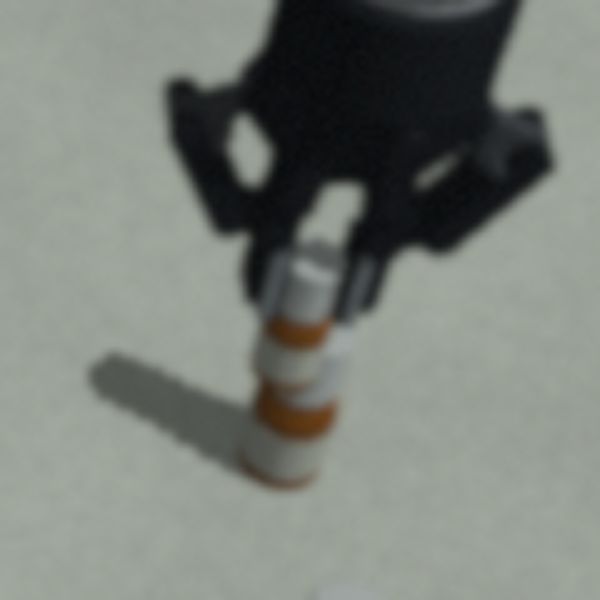

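Run:
```python
from h import *
S=snap('scene');st=get_state();p=st['position'];y=st['eef_rot'][2]
f=lambda a,b:(431-60+(a+.5)/5-.5,252-60+(b+.5)/5-.5)
c=at(S,*f(318,258),p[2]+.026);print('cap',c-p)
for k in(0,1):
  print('pred px cap/foot',(np.array(proj(S,p+[0,0,.026]))-[371,192])*5,(np.array(proj(S,p+[0,0,-.036]))-[371,192])*5)
d=np.array([.519,.015])-p[:2]
print(p,(d@[np.cos(y),np.sin(y)])/.03,(d@[np.sin(y),-np.cos(y)])/.03)
# well from scene at start? project the well
print('well px scene',proj(S,np.array([.519,.015,.1])))
```

```text
cap [ 0.00046745 -0.00030765  0.026     ]
pred px cap/foot [317.54154182 255.98021953] [283.67254397 365.18535021]
pred px cap/foot [317.54154182 255.98021953] [283.67254397 365.18535021]
[0.47237872 0.32984112 0.1773018 ] 6.898237857987521 -8.060283697891693
well px scene (np.float64(307.10481867261495), np.float64(195.27788063082033))
```

Request:
carry_out --pt "0.575 -0.672 0 0 0 0 0.2" --pt "0.575 -0.672 0 0 0 0 0.2" --pt "0.575 -0.672 0 0 0 0 0.2" --pt "0.575 -0.672 0 0 0 0 0.2" --pt "0.575 -0.672 0 0 0 0 0.2" --pt "0.575 -0.672 0 0 0 0 0.2" --pt "0.575 -0.672 0 0 0 0 0.2" --pt "0.575 -0.672 0 0 0 0 0.2"

```text
time_s: 16.1
position: [0.5015, 0.1182, 0.1741]
eef_rot: [3.139, -0.002, -2.287]
ft_force: [0.1, 0.2, -1.3]
grip_width: 0.0209
grasp_force: 24.9
```

Request:
carry_out --pt "0.575 -0.672 0 0 0 0 0.2" --pt "0.575 -0.672 0 0 0 0 0.2" --pt "0.575 -0.672 0 0 0 0 0.2" --pt "0.575 -0.672 0 0 0 0 0.2" --pt "0 0 0 0 0 0 0.2" --pt "0 0 0 0 0 0 0.2" --pt "0 0 0 0 0 0 0.2"

```text
time_s: 16.68
position: [0.5174, 0.0148, 0.1746]
eef_rot: [3.139, -0.001, -2.287]
ft_force: [0.8, -0.6, -0.7]
grip_width: 0.0208
grasp_force: 24.9
```

Run:
```python
from h import *
S=snap('scene');s=snap('top');st=get_state();p=st['position'];y=st['eef_rot'][2]
d=np.array([.519,.015])-p[:2]
print(p,st['eef_rot'],st['ft_force'],(d@[np.cos(y),np.sin(y)])/.03,(d@[np.sin(y),-np.cos(y)])/.03)
a=cv2.resize(S['img'][140:260,250:350],None,fx=4.5,fy=4.5,interpolation=cv2.INTER_CUBIC)
cv2.imwrite('pics/e3.png',a)
```

```text
[0.51773481 0.01543956 0.17511235] [ 3.14007837e+00 -6.24830694e-04 -2.28567840e+00] [-0.61590859  0.91022042  0.03366366] -0.01658088254442267 -0.04145253543371089
```

View pics/e3.png

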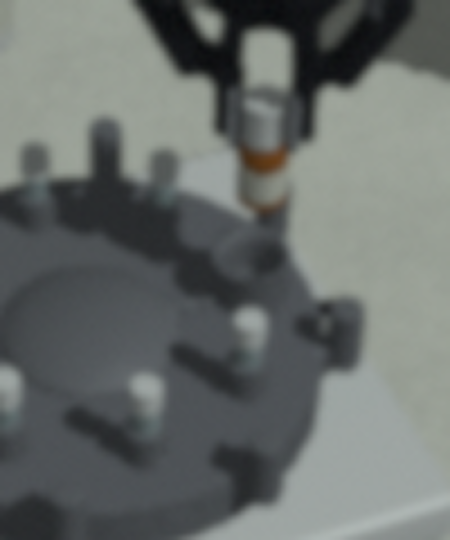

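The vial hangs upright over the well, whose mouth is at crop (253,250), within about 2 mm of my prediction. Lowering in stages.

Request:
carry_out --pt "-0.02 -0.06 0.3 0 0 0 0.2" --pt "0 0 0.4 0 0 0 0.2" --pt "0 0 0.3 0 0 0 0.2" --pt "0 0 0.15 0 0 0 0.2" --pt "0 0 0 0 0 0 0.2" --pt "0 0 0 0 0 0 0.2" --pt "0 0 0 0 0 0 0.2"

```text
time_s: 17.37
position: [0.5205, 0.014, 0.1416]
eef_rot: [-3.141, 0.0, -2.286]
ft_force: [-0.2, 0.6, -0.8]
grip_width: 0.0211
grasp_force: 24.9
```

Request:
carry_out --pt "0 0 0.07 0 0 0 0.2" --pt "0 0 0.07 0 0 0 0.2" --pt "0 0 0.07 0 0 0 0.2" --pt "0 0 0 0 0 0 0.2"

```text
time_s: 17.7
position: [0.52, 0.0138, 0.1347]
eef_rot: [3.141, -0.0, -2.287]
ft_force: [-0.7, -0.6, 0.6]
grip_width: 0.0207
grasp_force: 24.9
```

Foot at about 0.0987, just inside the mouth, with no force yet. I'll continue.

Request:
carry_out --pt "0 0 0.05 0 0 0 0.2" --pt "0 0 0.05 0 0 0 0.2" --pt "0 0 0.05 0 0 0 0.2" --pt "0 0 0 0 0 0 0.2"

```text
time_s: 18.03
position: [0.52, 0.0139, 0.1301]
eef_rot: [3.141, -0.0, -2.287]
ft_force: [0.5, -0.2, -1.2]
grip_width: 0.0209
grasp_force: 24.9
```

Request:
carry_out --pt "0 0 0.05 0 0 0 0.2" --pt "0 0 0.05 0 0 0 0.2" --pt "0 0 0.05 0 0 0 0.2" --pt "0 0 0 0 0 0 0.2"

```text
time_s: 18.37
position: [0.52, 0.0139, 0.1256]
eef_rot: [3.141, -0.0, -2.287]
ft_force: [0.6, 0.2, 0.4]
grip_width: 0.0213
grasp_force: 24.9
```

Request:
carry_out --pt "0 0 0.05 0 0 0 0.2" --pt "0 0 0.05 0 0 0 0.2" --pt "0 0 0 0 0 0 0.2"

```text
time_s: 18.62
position: [0.52, 0.0139, 0.1227]
eef_rot: [3.141, -0.0, -2.287]
ft_force: [0.7, 0.0, -0.0]
grip_width: 0.0211
grasp_force: 24.9
```

Request:
carry_out --pt "0 0 0.05 0 0 0 0.2" --pt "0 0 0.05 0 0 0 0.2" --pt "0 0 0.05 0 0 0 0.2" --pt "0 0 0.05 0 0 0 0.2" --pt "0 0 0 0 0 0 0.2"

```text
time_s: 19.03
position: [0.52, 0.0139, 0.1166]
eef_rot: [3.141, -0.0, -2.287]
ft_force: [-0.1, -0.3, 0.7]
grip_width: 0.0211
grasp_force: 24.9
```

Request:
carry_out --pt "0 0 0.04 0 0 0 0.2" --pt "0 0 0.04 0 0 0 0.2" --pt "0 0 0 0 0 0 0.2"

```text
time_s: 19.28
position: [0.5201, 0.0138, 0.1143]
eef_rot: [3.141, -0.0, -2.287]
ft_force: [0.2, -1.3, 0.1]
grip_width: 0.0213
grasp_force: 24.9
```

Request:
carry_out --pt "0 0 0.03 0 0 0 0.2" --pt "0 0 0.03 0 0 0 0.2" --pt "0 0 0 0 0 0 0.2"

```text
time_s: 19.53
position: [0.5201, 0.0139, 0.1126]
eef_rot: [3.141, 0.0, -2.287]
ft_force: [0.1, 0.3, -0.4]
grip_width: 0.0211
grasp_force: 24.9
```

Request:
carry_out --pt "0 0 0.03 0 0 0 0.2" --pt "0 0 0 0 0 0 0.2"

```text
time_s: 19.7
position: [0.5203, 0.0138, 0.112]
eef_rot: [-3.141, 0.0, -2.287]
ft_force: [0.1, -0.2, 1.0]
grip_width: 0.0212
grasp_force: 25.1
```

Request:
carry_out --pt "0 0 0.03 0 0 0 0.2" --pt "0 0 0 0 0 0 0.2"

```text
time_s: 19.87
position: [0.5205, 0.0139, 0.112]
eef_rot: [-3.141, 0.001, -2.287]
ft_force: [-2.6, 0.5, 6.9]
grip_width: 0.0208
grasp_force: 25.7
```

The vial reached the floor at TCP 0.112, exactly where it should for a tray that is home. Releasing and lifting away.

Request:
carry_out --pt "0 0 -0.02 0 0 0 0.3" --pt "0 0 0 0 0 0 0.35" --pt "0 0 0 0 0 0 0.45" --pt "0 0 0 0 0 0 0.45" --pt "0 0 0 0 0 0 0.45" --pt "0 0 -0.1 0 0 0 0.45" --pt "0 0 -0.4 0 0 0 0.45" --pt "0 0 -0.8 0 0 0 0.45"

```text
time_s: 20.53
position: [0.5181, 0.0141, 0.1485]
eef_rot: [3.137, -0.003, -2.287]
ft_force: [1.2, 1.6, -0.2]
grip_width: 0.0385
grasp_force: 0.0
```

Request:
carry_out --pt "0 0 -1 0 0 0 0.45" --pt "0 0 -1 0 0 0 0.45" --pt "-0.6 0.7 -0.3 0 0 0 0.45" --pt "-0.6 0.7 0 0 0 0 0.45" --pt "-0.6 0.7 0 0 0 0 0.45" --pt "-0.6 0.7 0 0 0 0 0.45" --pt "-0.6 0.7 0 0 0 0 0.45" --pt "-0.6 0.7 0 0 0 0 0.45"

```text
time_s: 21.2
position: [0.4957, 0.1792, 0.2199]
eef_rot: [-3.141, 0.0, -2.287]
ft_force: [1.1, 0.7, -0.5]
grip_width: 0.0381
grasp_force: 0.0
```

Request:
carry_out --pt "-0.6 0.7 0 0 0 0 0.45" --pt "-0.6 0.7 0 0 0 0 0.45" --pt "0 0 0 0 0 0 0.45" --pt "0 0 0 0 0 0 0.45"

```text
time_s: 21.53
position: [0.4875, 0.2339, 0.2196]
eef_rot: [-3.142, -0.0, -2.284]
ft_force: [-0.1, -0.8, -0.8]
grip_width: 0.0383
grasp_force: 0.0
```

Run:
```python
from h import *
# numeric check: white cap blob near predicted vial top, in both cameras
for n in('top','scene'):
    s=snap(n,'fin_'+n+'.png');g=cv2.cvtColor(s['img'],cv2.COLOR_BGR2GRAY)
    for lab,z in(('seated',.138),):
        u,v=proj(s,np.array([.5197,.0143,z]));U,V=int(u),int(v)
        w=g[V-9:V+10,U-9:U+10];print(n,round(u-U+9,1),round(v-V+9,1));print(w)
```

```text
top 9.9 10.0
[[ 33  34  28  24  37  29  30  38  30  36  34  31  31  24  38  37  35  33
   34]
 [ 16  23  35  34  32  31  39  29  30  30  31  34  39  37  21  33  31  30
   36]
 [ 31  26  34  33  35  18  35  27  31  28  28  35  32  31  38  32  27  37
   38]
 [ 25  31  31  34  28  29  39  40  30  19  30  28  38  36  37  37  36  39
   42]
 [ 33  41  33  31  29  30  33  37  21  40  32  22  30  21  35  27  35  29
   32]
 [ 31  30  30  33  38  31  21  39  42  54  42  44  54  25  31  28  29  29
   38]
 [ 30  37  32  37  31  34  24  55  68  68  68  85 111  77  41  22  34  33
   26]
 [ 33  36  30  30  29  27  51  88  84  82  81 126 123 128  81  21  31  31
   33]
 [ 30  37  30  29  26  61  87 131 128 123 123 120 122 121 121  23  28  36
   29]
 [ 30  33  29  35  33 116 127 120 118 118 118 117 117 121 130  47  19  35
   39]
 [ 25  39  37  26  21 115 125 121 118 114 121 117 120 122 129  43  27  23
   30]
 [ 40  68  41  30  32 140 122 118 117 120 117 119 117 121 131  54  44  41
   36]
 [ 72  66  38  32  24  96 125 121 120 121 119 115 116 124 126  42  21  16
   27]
 [ 66  65  67  52  17 101 127 125 
[... 1306 characters left out ...]
 163 163 164 162 158 144 119  94  92 116 141
  155]
 [147 154 156 151 149 151 153 158 162 164 164 162 152 123  94  92 117 142
  154]
 [124 135 140 136 129 128 132 142 152 158 162 164 153 125  95  93 119 143
  155]
 [ 99 108 114 112 106 102 106 116 128 140 153 158 149 121  92  94 122 145
  156]
 [ 86  89  93  93  92  91  91  96 104 118 137 148 142 117  91  96 126 149
  157]
 [ 83  83  84  85  86  87  89  90  94 106 126 141 137 114  92  99 129 152
  158]
 [ 84  83  82  84  85  87  87  89  91 102 124 138 135 113  90 100 131 151
  157]
 [ 82  81  79  82  84  86  88  88  91 102 123 137 132 109  90 102 132 152
  157]
 [ 79  74  70  73  81  86  88  89  91 104 124 136 129 108  93 107 136 152
  157]]
```

The cap blob in the top view is within half a pixel of the seated prediction, and the arm is clear.

```bash
python3 -c "
from workcell import *
print(sign_off())"
```

```text
the job is handed in; nothing more can be done
None
```

I pushed the tray round by a lug until it dropped home, stood the smallest amber vial in the wide well, and handed the job in at about 22 s; force and camera checks agreed with both being home, but no verdict came back.

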